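# Set the stop of the labelling cradle for a half bottle

### The arm

A 6-joint arm with a two-finger parallel gripper is mounted at the origin on a cart in front of the work surface, level with it; the furniture and walls round the work are solid. World frame = base frame: x ahead of the robot, y to its left, z up, the work surface at z = 0. Lengths are in mm, angles in rad, forces in N, time in s.
With the tool pointing down it reaches from about 325 to 925 mm from the base axis. Payload 3.1 kg.
Tool frame: the origin (TCP) lies at the very end of the fingers, on their centre line; the grasp point (between the pads) lies 19 mm behind it (env.grip_depth is the distance from the TCP to the grasp point, in mm); z points along the fingers, y is the direction in which the jaws open and shut (so a half turn about z gives the same grasp; the last joint's range is limited). The gripper opens to 85 mm and grips with 20 to 120 N. Pads are 22 mm wide; open, the fingers measure 114 mm over their backs; the gripper's body (76 mm by 85 mm) begins 54 mm behind the grasp point. The pads swing forward as they close: fully open they stand 13 mm farther back than shut.
Start: joints at [1.018, 0.217, 1.613, -0, 1.311, -0.112], TCP at [266.648, 565.277, 210.6] pointing down, gripper open.
Joint ranges: [-2.75, 2.75], [-0.78, 2.1], [0.31, 2.55], [-1.13, 4.27], [0.13, 2.63], [-2.58, 2.58]. Speed limits (rad/s): [2.79, 2.79, 3.14, 3.14, 3.14, 3.14].

### API

Orientations are given as a unit quaternion [w, x, y, z].
In Python, from bench import env gives the robot as it stands.
- The arm moves only by the tool drive_tool, never from a script. Its argument "steps" is a list of rows, each an object of numbers: "tx", "ty", "tz": the shift along the tool's x, y, z in mm; "ax", "ay", "az": the turn, a rotation vector about the tool's x, y, z in degrees. A call has 1 to 8 rows; each row is the pose to reach, as a shift and turn from the pose commanded when the call began, along the tool's axes at that moment; what a row does not reach only later rows make up. A row lasts 1/8 s, in which the tool goes at most 62.5 mm and 10.7 degrees, less where a joint would pass 70% of its speed; a pose out of reach is approached as far as the arm can. A call with a gripper value outside its range is refused whole. "hand" is the opening, from -1 (shut) to 1 (fully open), so that 0 is half open, set as the call begins (left out, the last holds). The fingers move at their own pace and stop on an object; the grip force is fixed at half the most. Time passes only in rows, so rows that repeat a pose let the fingers close. It gives the time, the measured TCP pose, the force and the opening at its end, in the units of the state.
- env.sense(): the state, without advancing time (a new reading comes with each control period).
- env.read_camera(name): name is "scene" or "top"; returns a dict with "pixels" (384x512x3 uint8, red, green, blue), "z_map" (384x512 float32, mm along the optical axis (not along the pixel's ray), 0 where there is no reading), "K" (3x3 intrinsics, pixels), "view" (4x4, takes a point from world to camera coordinates). Camera axes: x right, y up, looking along -z (the intrinsics and any distortion apply to the point x, -y, -z); pixel columns grow to the right and rows downward; lengths in mm; the calibration is good to about 2 mm. A picture is of the moment at which its call begins.
- env.job_done(): hands the job in, once; it reports no verdict.
The state is a dict: "t": time; "qpos": joint angles; "dq": joint speeds; "tau": joint torques, N m; "position": TCP position; "tcp_rot": TCP orientation; "ft_force": force on the tool from outside, world axes, zero at the start; "wrist_torque": the same for the moment, N m; "opening": opening from 0.0 (shut) to 1.0 (fully open).
Only numpy, scipy, OpenCV 4.12 (cv2) and the standard library are available. Lean on these libraries where they do the work, as an engineer would, in place of code of your own. Each camera call takes 0.05 s, during which the arm holds its last target. There are 200 camera calls.

### The job

The labelling cradle's bottle stop is still locked in its place for taller bottles, too far from the half bottle that lies on the rods. With your fingertips press the brass spring catch down through the window of the stop plate, hold it down while you slide the plate over it towards the bottle, and go on until the catch springs up by itself in the plate's second window and locks the stop. Then push the bottle gently, only on the end of its capsule, until its foot rests against the rubber pad of the stop, and take the hand clear: grip nothing, do not lift the bottle off its rods, and leave the glass, label reel, ink pad tin and stamp where they are.

Things in the scene. Friction and masses are not known exactly. Their poses are not given: they have to be found in the camera images.
- cradle: green labelling cradle, base 100 x 480 mm, fixed; origin on the table, on its centre line, 270 mm from the stop end, 210 mm from the bottle end. y axis: along the cradle from stop to bottle; z up. Guide channels for the stop plate: 36 mm high, 58 mm apart between their lips. Two 14 mm steel rods (y = 40 to 214 mm) hold the bottle. At x = -45 to -115 mm, y = 60 to 175 mm a label apron, under 45 mm high
- stop (a joint): travel of the bottle stop along the cradle's +y (m), range -0.004 to 0.080: 0 locked by the catch in the first window, 0.070 with the catch in the middle of the second window (3 mm play either way). Sliding takes about 2 N, about 4 N while the catch presses from below. It slides only with the top of the catch below the plate's underside; the plate over it then keeps the catch down
- first_window (a point): centre of the first window of the stop plate, at the plate's underside; moves with the stop, axes as the cradle's. Aluminium plate 70 mm wide, 5 mm thick, underside 26 mm and top 31 mm above the table, free space down to 12 mm below it. Two windows, each 42 mm across (x) and 46 mm along y; the first starts round the catch, the second lies 70 mm behind it in -y, away from the bottle
- catch (a joint): downward travel of the brass spring catch (m): 0 up; at 0.014 its top is level with the underside of the stop plate; 0.019 is the bottom of its travel. Its spring takes 5 N to start and 11 N at the bottom
- catch_top (a point): centre of the flat top of the brass spring catch, a block 36 mm across (x) and 40 mm along the cradle's y, fixed in the cradle at y = -150 mm; when up, its top is 40 mm above the table and 9 mm above the plate
- stop_face (a point): centre of the rubber pad (42 mm across) that faces the bottle's foot, 54 mm above the table, 100 mm in front of the first window's centre, on an upright 54 mm wide whose top is 85 mm above the table; axes as the cradle's
- half_bottle: half bottle, 62 mm in diameter and 250 mm long, 0.6 to 0.9 kg, lying on the two rods with its foot towards the stop; origin at the centre of its foot (54 mm above the table), its z axis along the bottle from the foot to the capsule. It slides along the rods at about 3 to 8 N
- capsule_end (a point): centre of the flat outer end of the bottle's gold capsule (30 mm across), 54 mm above the table; the neck stands out past the rods and there is free space under and beyond it
- tasting_glass: stemmed tasting glass, 65 mm across, 155 mm high, standing loose behind the cradle, not to be moved; origin at its foot
- neck_label_reel: reel of neck labels, 68 mm across, 36 mm high, lying loose behind the cradle, not to be moved; origin at its underside
- stamp_pad: blue ink pad tin, 61 x 85 x 18 mm, lying loose on the robot's side of the cradle, not to be moved; origin at its underside
- wax_stamp: seal stamp with turned wooden handle, 26 mm across, 77 mm high, standing loose on the robot's side of the cradle, not to be moved; origin at its underside

How it is judged:
By the outcome, as a careful person would: the job done as asked, in the order asked, and still so for the second after the job is handed in, with the robot touching nothing.
It also fails if it takes over 51 s, if anything falls off the work surface, if the arm or the gripper's body presses on something with over 40 N, if the wrist force passes 120 N, or if a joint passes its speed limit or range.

## Working session

There is one attempt and no reset: what is moved stays moved. The work goes in short steps, Python scripts to look and compute and a tool call to move; the robot and the scene stay as the last step left them, time stands still between calls to the robot, and variables do not carry over. Pictures are saved under pics/ and viewed, about 8 in all and at most 12, crops included, and the job is handed in when it is done.

Besides the shell and the picture viewer there is one more tool, called after "Request:" as a command line: name --argument value ..., lists and objects as JSON in quotes. drive_tool: Moves the arm, as the interface text tells. Its arguments: {"type":"object","properties":{"steps":{"type":"array","items":{"type":"object","properties":{"tx":{"type":"number"},"ty":{"type":"number"},"tz":{"type":"number"},"ax":{"type":"number"},"ay":{"type":"number"},"az":{"type":"number"}}}},"hand":{"type":"number"}},"required":["steps"]}

```bash
mkdir -p pics; ls
python3 - <<'E'
from bench import env
import cv2,numpy as np
print(env.sense())
for n in ("scene","top"):
    c=env.read_camera(n); np.savez(f"pics/{n}0.npz",**{k:c[k] for k in("pixels","z_map","K","view")})
    cv2.imwrite(f"pics/{n}0.png",cv2.resize(c["pixels"][:,:,::-1],(800,600)))
    print(n,c["K"],c["view"],[k for k in c])
E
```

```text
pics
{'t': 0.0, 'qpos': array([ 1.01778111e+00,  2.17779594e-01,  1.61494130e+00,  1.14901036e-05,
        1.31127689e+00, -1.12186894e-01]), 'dq': array([-0.00126385, -0.00029559, -0.0013435 ,  0.00019837,  0.00041283,
        0.00041088]), 'tau': array([-9.31408649e-04, -3.96850634e+01, -3.03846073e+01, -2.67781834e-04,
        9.92691057e-03, -1.63311898e-05]), 'position': array([266.19313091, 564.52390887, 209.24879963]), 'tcp_rot': array([-3.97886918e-04,  2.18635070e-01,  9.75805954e-01, -1.13484641e-03]), 'ft_force': array([ 0.56367183, -0.85322068, -1.0915907 ]), 'wrist_torque': array([ 0.00103901, -0.0184113 , -0.01612893]), 'opening': 1.0029106427197418}
scene [[358.02501085   0.         251.39871995]
 [  0.         358.02501085 190.74016655]
 [  0.           0.           1.        ]] [[ 7.47819611e-01 -6.63549000e-01  2.16461177e-02 -4.07820935e+02]
 [ 3.69062188e-01  4.42593268e-01  8.17254123e-01 -2.68559829e+02]
 [-5.51868582e-01 -6.03169896e-01  5.75870771e-01 -5.62131357e+02]
 [ 0.00000000e+00  0.00000000e+00  0.00000000e+00  1.00000000e+00]] ['pixels', 'z_map', 'K', 'view']
top [[420.32280551   0.         244.6377976 ]
 [  0.         420.32280551 195.04288784]
 [  0.           0.           1.        ]] [[ 1.42989249e-02 -9.99790710e-01 -1.46313683e-02  4.06869708e+01]
 [ 9.81482710e-01  1.12386783e-02  1.91220766e-01 -5.62195498e+02]
 [-1.91016308e-01 -1.70946864e-02  9.81437997e-01 -9.49130608e+02]
 [ 0.00000000e+00  0.00000000e+00  0.00000000e+00  1.00000000e+00]] ['pixels', 'z_map', 'K', 'view']
```

View pics/top0.png

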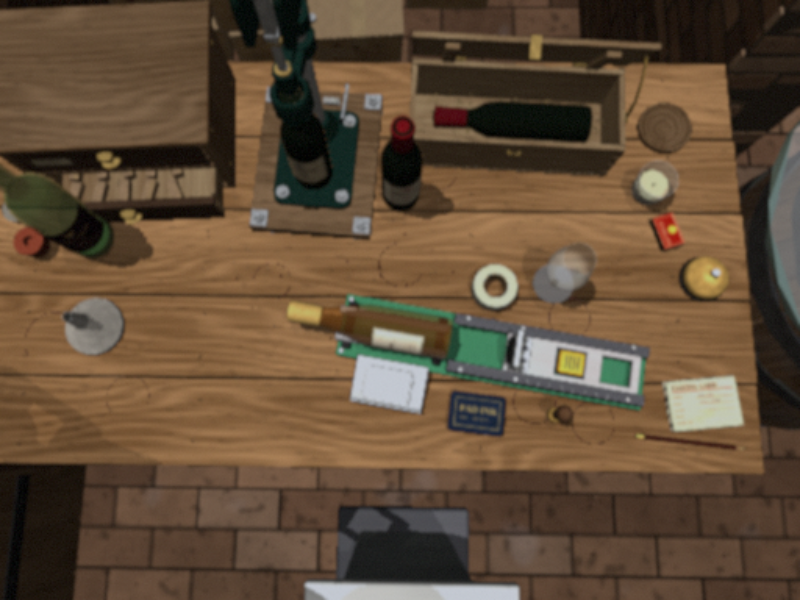

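View pics/scene0.png

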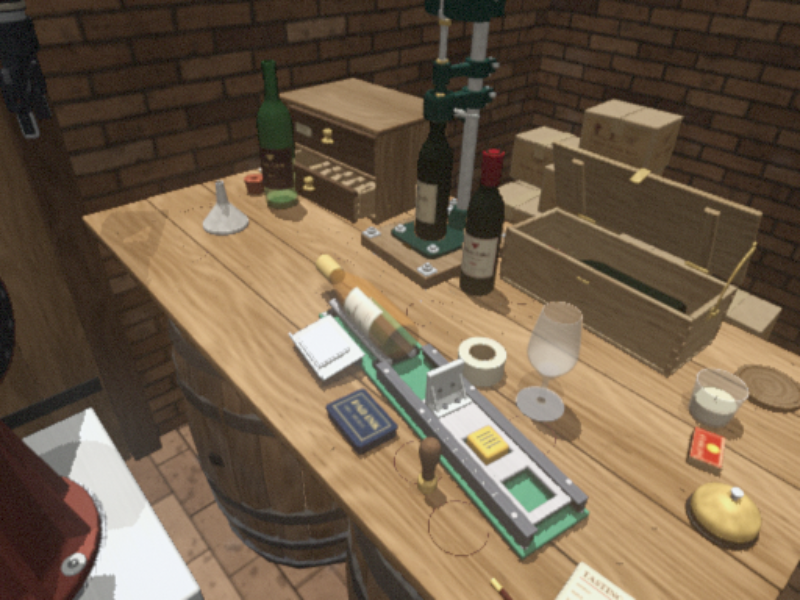

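The scene shows the catch (yellow) at about (571,362) in the 800x600 top view. The bottle's capsule is at (303,314), the upright at (518,347), the stamp at (562,414), the glass at (565,270) and the reel at (495,287). I'll measure these next.

```bash
cat > h.py <<'E'
import numpy as np,cv2
def cloud(c):
    z=c["z_map"];K=c["K"];v,u=np.mgrid[:384,:512]
    p=np.stack([(u-K[0,2])/K[0,0]*z,-(v-K[1,2])/K[1,1]*z,-z],-1)
    V=c["view"];P=(p-V[:3,3])@V[:3,:3]; P[z==0]=np.nan; return P
def hsv(c): return cv2.cvtColor(c["pixels"],cv2.COLOR_RGB2HSV)
E
python3 - <<'E'
from h import *
for n in("top","scene"):
    c=dict(np.load(f"pics/{n}0.npz"));P=cloud(c);H=hsv(c)
    X,Y,Z=[P[...,i] for i in range(3)]
    ok=(X>150)&(X<620)&(Y>-350)&(Y<350)&(c["z_map"]>0)
    g=ok&(H[...,0]>60)&(H[...,0]<85)&(H[...,1]>120)&(Z<30)&(Z>-15)
    q=P[g]; print(n,"green",len(q),np.nanmedian(q[:,2]))
    r=cv2.minAreaRect(q[:,:2].astype(np.float32)); print(r, cv2.boxPoints(r).round(1).tolist())
    y=ok&(H[...,0]>18)&(H[...,0]<33)&(H[...,1]>120)&(H[...,2]>100)&(Z>25)
    k,L,S,C=cv2.connectedComponentsWithStats(y.astype(np.uint8))
    for i in range(1,k):
        if S[i,4]>40:
            q=P[L==i]; print("yel",S[i].tolist(),np.median(q,0).round(1),cv2.minAreaRect(q[:,:2].astype(np.float32)),np.percentile(q[:,2],[5,50,95]).round(1))
    t=ok&(Z>-15)&(Z<5); print("table z",np.median(Z[t&(X>250)]))
E
```

```text
top green 1424 11.50862837165566
((498.1015930175781, -121.04147338867188), (462.5115966796875, 95.13098907470703), 80.02892303466797) [[411.20001220703125, -340.6000061035156], [504.8999938964844, -357.0], [585.0, 98.5], [491.29998779296875, 115.0]]
yel [184, 193, 22, 15, 258] [546.2 166.8  64.2] ((547.6948852539062, 165.82650756835938), (50.362823486328125, 30.285255432128906), 81.89808654785156) [57.4 64.2 67.9]
yel [356, 224, 18, 17, 245] [ 478.5 -238.6   39.2] ((478.81134033203125, -239.2670440673828), (39.125999450683594, 35.369903564453125), 79.3570327758789) [35.  39.2 41.7]
table z -0.4858463635096416
scene green 0 nan
((0.0, 0.0), (0.0, 0.0), 0.0) [[0.0, 0.0], [0.0, 0.0], [0.0, 0.0], [0.0, 0.0]]
yel [299, 273, 26, 24, 257] [ 469.8 -248.2   38.6] ((476.9267272949219, -243.02622985839844), (36.112586975097656, 33.3826789855957), 80.15123748779297) [29.7 38.6 40.7]
table z -0.2891668893645989
  return np.nanmean(a, axis, out=out, keepdims=keepdims)
```

```bash
cat >> h.py <<'E'
def ray(c,u,v,z):
    K=c["K"];V=c["view"];d=np.stack([(u-K[0,2])/K[0,0],-(v-K[1,2])/K[1,1],-np.ones_like(u,float)],-1)@V[:3,:3]
    o=-V[:3,:3].T@V[:3,3]; return o+d*((z-o[2])/d[...,2])[...,None]
E
python3 - <<'E'
from h import *
np.set_printoptions(suppress=True,precision=1)
C={n:dict(np.load(f"pics/{n}0.npz")) for n in("top","scene")}
a=np.radians(80)
for n,c in C.items():
    P=cloud(c);H=hsv(c);X,Y,Z=[P[...,i] for i in range(3)]
    y=(X>430)&(X<520)&(Y>-280)&(Y<-200)&(H[...,0]>15)&(H[...,0]<35)&(H[...,1]>110)&(Z>37)
    v,u=np.nonzero(y);r=cv2.minAreaRect(ray(c,u,v,40.)[:,:2].astype(np.float32));print(n,"catch",r,ray(c,u,v,40.).mean(0),len(u))
    # plate-level cloud: stop plate & channels
    for lo,hi,nm in((33,39,"channels"),):
        m=(X>380)&(X<620)&(Y>-420)&(Y<0)&(Z>lo)&(Z<hi)&(H[...,1]<60)
        q=P[m];print(nm,len(q),cv2.minAreaRect(q[:,:2].astype(np.float32)))
    # upright face
    cx=np.array([478,-240.]);d=np.array([np.cos(a),np.sin(a)]);e=np.array([d[1],-d[0]])
    s=(P[...,:2]-cx)@d;w=(P[...,:2]-cx)@e
    m=(Z>45)&(Z<95)&(abs(w)<32)&(s>60)&(s<150); print("upright s",np.percentile(s[m],[1,10,50,90,99]),"w",np.percentile(w[m],[1,50,99]),"z",np.percentile(Z[m],[99]))
    # bottle: per s-slab
    for s0 in range(160,480,20):
        m=(abs(s-s0)<10)&(Z>45)&(Z<100)&(abs(w)<45)
        if m.sum()>5:print(s0,m.sum(),"w",np.percentile(w[m],[2,50,98]),"zmax",np.percentile(Z[m],97))
    m=(abs(w)<30)&(Z>48)&(s>300)&(s<480);print("capsule smax",np.sort(s[m])[-12:])
    for nm,b in(("stamp/pad robot side",(w<-47)&(w>-160)),("behind",(w>47)&(w<170))) if 0 else (("w<0",(w<-55)&(w>-170)),("w>0",(w>55)&(w<170))):
        m=b&(Z>14)&(s>-150)&(s<350)
        k,L,S,_=cv2.connectedComponentsWithStats(m.astype(np.uint8))
        for i in range(1,k):
            if S[i,4]>15:q=L==i;print(nm,S[i,4],"s",np.percentile(s[q],[1,99]),"w",np.percentile(w[q],[1,99]),"z",np.percentile(Z[q],[99]))
E
```

```text
top catch ((478.0773620605469, -238.5712890625), (38.913455963134766, 34.675968170166016), 81.08666229248047) [ 478.5 -239.3   40. ] 211
channels 2005 ((523.994384765625, -184.8763427734375), (352.3099670410156, 180.32968139648438), 83.647216796875)
upright s [ 78.5  87.3  93.6  99.8 100.3] w [-27.1  -2.2  24.9] z [87.2]
200 225 w [-31.   -5.8  27.5] zmax 85.16148278164523
220 227 w [-31.3  -5.7  26.5] zmax 85.35649948546451
240 227 w [-31.4  -6.   26.8] zmax 85.20207931011173
260 226 w [-32.1  -6.   26.3] zmax 84.61525780163151
280 227 w [-32.1  -6.4  26.5] zmax 84.69100330176965
300 225 w [-32.3  -6.4  26.2] zmax 84.66234360907055
320 212 w [-31.1  -6.2  25.8] zmax 83.21889347838027
340 175 w [-27.4  -5.8  19.9] zmax 79.94030828289154
360 138 w [-22.8  -5.2  17.9] zmax 74.50645792809905
380 106 w [-17.4  -4.7  11.8] zmax 69.15970201411076
400 112 w [-17.6  -4.4  12.1] zmax 67.8687433463101
420 117 w [-18.1  -4.3  12.3] zmax 68.33139980877608
440 39 w [-18.1  -4.8  10.7] zmax 68.56122876448742
capsule smax [435.  435.2 435.4 435.4 435.5 435.6 435.8 435.9 436.6 436.6 436.8 437.3]
w<0
[... 1030 characters left out ...]
089634
340 63 w [-25.2 -14.7   9.3] zmax 78.59650381478056
360 49 w [-21.  -11.4   9.7] zmax 73.52450111979975
380 51 w [-16.3  -8.6   9.7] zmax 68.64567860678034
400 64 w [-15.9  -9.1   8.8] zmax 67.3101561674432
420 55 w [-16.6  -8.8   8.1] zmax 67.99644878891799
440 19 w [-16.7  -8.8   7.7] zmax 67.06523401535338
capsule smax [431.6 431.8 432.3 432.8 432.8 433.8 434.  434.7 435.1 435.3 436.9 437.7]
w<0 936 s [211.6 320.2] w [-114.9  -55.8] z [36.4]
w<0 1014 s [ 83.2 166.5] w [-130.3  -69. ] z [20.1]
w<0 349 s [-6.4 14.4] w [-90.8 -69.2] z [77.1]
w>0 60 s [338.4 349.5] w [144.7 168.7] z [34.7]
w>0 1428 s [ 5.1 61.5] w [ 97.8 155.7] z [154.4]
w>0 622 s [ 97.2 162.1] w [ 67.4 132. ] z [36.3]
```

Request:
drive_tool --hand -1 --steps '[{"tx": -30,"ty": -36,"az": -2},{"tx": -68,"ty": -82,"az": -4},{"tx": -106,"ty": -127,"az": -6},{"tx": -144,"ty": -172,"az": -8},{"tx": -182,"ty": -218,"az": -10},{"tx": -220,"ty": -263,"az": -12},{"tx": -258,"ty": -309,"az": -14},{"tx": -296,"ty": -354,"az": -15.5}]'

```text
schema error: expected keys tx, ty, tz, ax, ay, az
```

```bash
cat > go.py <<'E'
from bench import env
from scipy.spatial.transform import Rotation as R
import numpy as np,sys
np.set_printoptions(suppress=True,precision=2)
s=env.sense(); w,x,y,z=s["tcp_rot"]; T=R.from_quat([x,y,z,w])
print("t",s["t"],"pos",s["position"],"F",s["ft_force"],"open",round(s["opening"],3))
M=T.as_matrix();print("tool y az",np.degrees(np.arctan2(M[1,1],M[0,1])),"z",M[:,2])
C=np.array([477.2,-241.4]);a=np.radians(80.2);d=np.array([np.cos(a),np.sin(a)]);e=np.array([d[1],-d[0]])
p=s["position"];print("s,w",(p[:2]-C)@d,(p[:2]-C)@e)
if len(sys.argv)>3:
    S,W,Z=map(float,sys.argv[1:4]);g=np.array([*(C+S*d+W*e),Z])
    D=np.column_stack([e if M[:2,0]@e>0 else -e,d,[0,0]]); D=np.vstack([D,[0,0,0]])[:3]
    G=np.eye(3);G[:2,1]=d;G[2,2]=-1;G[2,1]=0;G[:,2]=[0,0,-1];G[:,0]=np.cross(G[:,1],G[:,2])
    print("shift",M.T@(g-p),"turn",np.degrees((T.inv()*R.from_matrix(G)).as_rotvec()))
E
python3 go.py 0 0 90
```

```text
t 0.1 pos [266.19 564.6  209.37] F [ 0.51 -0.26  0.22] open 1.001
tool y az 64.74449556177508 z [-0. -0. -1.]
s,w 758.3232159525087 -345.1207231863085
shift [-534.76 -638.67  120.61] turn [ -0.12  -0.03 -15.46]
```

All six keys are required.

Request:
drive_tool --hand -1 --steps '[{"tx": -30,"ty": -36,"tz": 0,"ax": 0,"ay": 0,"az": -2},{"tx": -68,"ty": -82,"tz": 0,"ax": 0,"ay": 0,"az": -4},{"tx": -106,"ty": -127,"tz": 0,"ax": 0,"ay": 0,"az": -6},{"tx": -144,"ty": -172,"tz": 0,"ax": 0,"ay": 0,"az": -8},{"tx": -182,"ty": -218,"tz": 0,"ax": 0,"ay": 0,"az": -10},{"tx": -220,"ty": -263,"tz": 0,"ax": 0,"ay": 0,"az": -12},{"tx": -258,"ty": -309,"tz": 0,"ax": 0,"ay": 0,"az": -14},{"tx": -296,"ty": -354,"tz": 0,"ax": 0,"ay": 0,"az": -15.5}]'

```text
t: 1.1
position: [383.2, 117.0, 210.4]
tcp_rot: [0.0, 0.084, 0.996, 0.0]
ft_force: [0.2, 0.7, 0.6]
opening: 0.001
```

```bash
python3 go.py 0 0 90
```

```text
t 1.1 pos [383.15 117.   210.4 ] F [0.18 0.7  0.57] open 0.001
tool y az 80.3172135508682 z [ 0.  0. -1.]
s,w 337.16626223493296 -153.6778142020151
shift [-152.94 -337.49  120.43] turn [0.01 0.02 0.12]
```

Request:
drive_tool --steps '[{"tx": -22,"ty": -48,"tz": 0,"ax": 0,"ay": 0,"az": 0},{"tx": -46,"ty": -102,"tz": 0,"ax": 0,"ay": 0,"az": 0},{"tx": -71,"ty": -156,"tz": 0,"ax": 0,"ay": 0,"az": 0},{"tx": -95,"ty": -210,"tz": 10,"ax": 0,"ay": 0,"az": 0},{"tx": -119,"ty": -262,"tz": 30,"ax": 0,"ay": 0,"az": 0},{"tx": -138,"ty": -305,"tz": 55,"ax": 0,"ay": 0,"az": 0},{"tx": -153,"ty": -337,"tz": 90,"ax": 0,"ay": 0,"az": 0},{"tx": -153,"ty": -337,"tz": 110,"ax": 0,"ay": 0,"az": 0}]'

```text
t: 2.1
position: [476.2, -241.2, 98.3]
tcp_rot: [-0.001, 0.087, 0.996, 0.0]
ft_force: [-0.1, 1.4, -0.5]
opening: -0.001
```

```bash
python3 go.py 0 0 45
python3 - <<'E'
from bench import env
import cv2,numpy as np
ims=[]
for n,(x,y) in(("top",(310,190)),("scene",(240,210))):
    c=env.read_camera(n); im=c["pixels"][y:y+100,x:x+130,::-1] if n=="top" else c["pixels"][y:y+150,x:x+150,::-1]
    ims.append(cv2.resize(im,(400,400*im.shape[0]//im.shape[1]),interpolation=cv2.INTER_CUBIC))
h=max(i.shape[0] for i in ims)
cv2.imwrite("pics/a1.png",np.hstack([cv2.copyMakeBorder(i,0,h-i.shape[0],0,0,0) for i in ims]))
E
```

```text
t 2.1 pos [ 476.24 -241.16   98.28] F [-0.14  1.44 -0.47] open -0.001
tool y az 80.06702989936905 z [-0.  0. -1.]
s,w 0.07406284428964877 -0.9843363311332646
shift [-1.1  -0.1  53.28] turn [ 0.03 -0.13 -0.13]
```

View pics/a1.png

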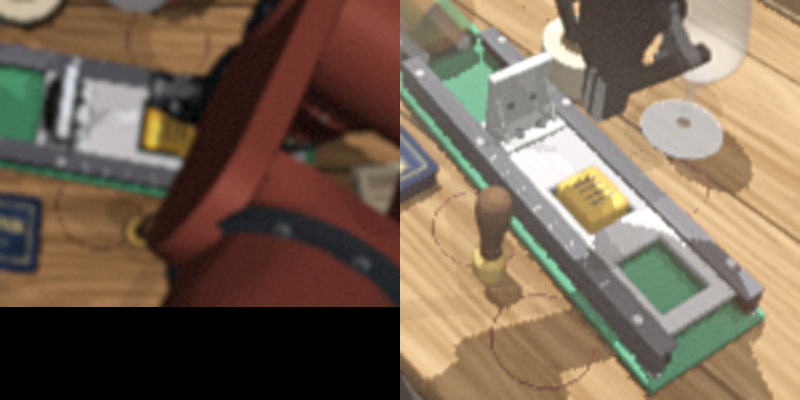

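The closed fingers hang over the catch (about (600,100) in the right crop, with the catch at (590,200)). Stamp and glass are clear. I'll descend to just above it.

Request:
drive_tool --steps '[{"tx": -0.5,"ty": 0,"tz": 20,"ax": 0,"ay": 0,"az": 0},{"tx": -1,"ty": 0,"tz": 40,"ax": 0,"ay": 0,"az": 0},{"tx": -1,"ty": 0,"tz": 51,"ax": 0,"ay": 0,"az": 0},{"tx": -1,"ty": 0,"tz": 51,"ax": 0,"ay": 0,"az": 0}]'

```text
t: 2.7
position: [477.6, -238.7, 49.3]
tcp_rot: [-0.001, 0.085, 0.996, 0.0]
ft_force: [0.3, -0.1, -0.3]
opening: 0.0
```

```bash
python3 go.py 0 0 23
python3 - <<'E'
from bench import env
import cv2,numpy as np
c=env.read_camera("scene"); im=c["pixels"][220:350,240:390,::-1]
cv2.imwrite("pics/a2.png",cv2.resize(im,(690,598),interpolation=cv2.INTER_CUBIC))
E
```

```text
t 2.7 pos [ 477.57 -238.73   49.33] F [ 0.33 -0.07 -0.28] open 0.0
tool y az 80.27504038286385 z [-0.  0. -1.]
s,w 2.6930666590307424 -0.09167048072291384
shift [-0.12 -2.71 26.32] turn [ 0.03 -0.07  0.08]
```

View pics/a2.png

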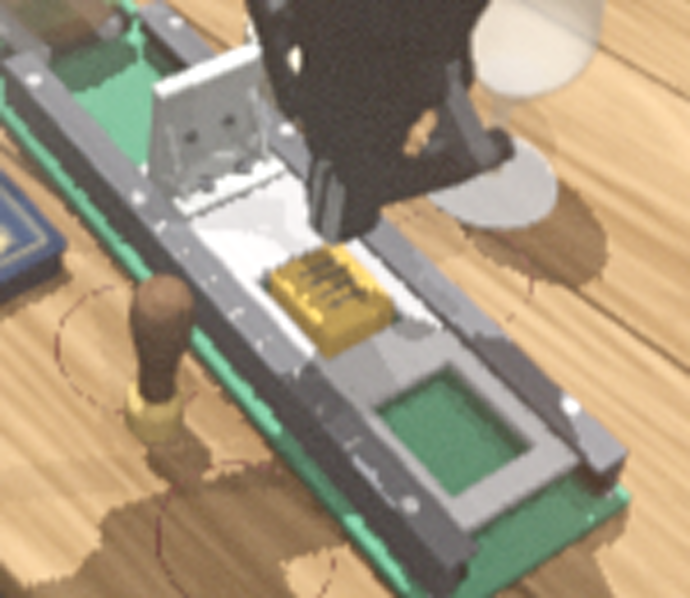

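Run:
```python
from bench import env
import numpy as np
from h import *
C=np.array([477.2,-241.4]);a=np.radians(80.2);d=np.array([np.cos(a),np.sin(a)]);e=np.array([d[1],-d[0]])
c=env.read_camera("scene");P=cloud(c)
p=env.sense()["position"];print(p)
def pr(q):
    V=c["view"];k=V[:3,:3]@q+V[:3,3];u=c["K"][0,0]*k[0]/-k[2]+c["K"][0,2];v=c["K"][1,1]*-k[1]/-k[2]+c["K"][1,2];return np.round([(u-240)*4.6,(v-220)*4.6])
for ds,dw in((0,0),(14,11),(14,-11),(-14,11),(-14,-11)):
    print("tip",ds,dw,pr(p+np.r_[ds*d+dw*e,0]),"on catch",pr(np.r_[C+ds*d+dw*e,40]))
for ds,dw in((20,18),(20,-18),(-20,18),(-20,-18)): print("catch",ds,dw,pr(np.r_[C+ds*d+dw*e,40]))
s=(P[...,:2]-C)@d;w=(P[...,:2]-C)@e
np.set_printoptions(suppress=True,precision=1)
for z0 in range(44,90,5):
    m=(abs(s)<45)&(abs(w)<45)&(abs(P[...,2]-z0)<2.5)
    if m.sum()>4:print(z0,m.sum(),"s",np.percentile(s[m],[3,50,97]),"w",np.percentile(w[m],[3,50,97]))
```

```text
[ 478.60239172 -239.56530427   50.5094396 ]
tip 0 0 [330. 261.] on catch [328. 283.]
tip 14 11 [329. 227.] on catch [327. 249.]
tip 14 -11 [286. 248.] on catch [285. 271.]
tip -14 11 [375. 273.] on catch [373. 296.]
tip -14 -11 [332. 296.] on catch [330. 319.]
catch 20 18 [331. 233.]
catch 20 -18 [262. 268.]
catch -20 18 [396. 299.]
catch -20 -18 [326. 337.]
74 12 s [-4.6  0.7  8.1] w [-9.5 -8.6 -5.1]
79 23 s [-11.1  -3.8  12.8] w [-9.6 -6.5  3.6]
84 35 s [-11.9  -6.3   6.2] w [-9.9 -5.8  7.4]
89 33 s [-12.2  -5.1  15.4] w [-10.   -5.3   7.2]
```

The catch corners match my projection. The fingertip shows about 22 mm higher than the TCP reading says, so I'll find contact by force.

Request:
drive_tool --steps '[{"tx": 0,"ty": -1,"tz": 3,"ax": 0,"ay": 0,"az": 0},{"tx": 0,"ty": -1,"tz": 6,"ax": 0,"ay": 0,"az": 0},{"tx": 0,"ty": -1,"tz": 9,"ax": 0,"ay": 0,"az": 0},{"tx": 0,"ty": -1,"tz": 12,"ax": 0,"ay": 0,"az": 0},{"tx": 0,"ty": -1,"tz": 12,"ax": 0,"ay": 0,"az": 0}]'

```text
t: 3.42
position: [477.5, -240.2, 37.1]
tcp_rot: [-0.0, 0.085, 0.996, 0.0]
ft_force: [1.1, 0.6, 0.1]
opening: -0.0
```

```bash
python3 go.py 0 0 23
python3 - <<'E'
from bench import env
import cv2,numpy as np
c=env.read_camera("scene"); im=c["pixels"][220:350,240:390,::-1]
cv2.imwrite("pics/a3.png",cv2.resize(im,(690,598),interpolation=cv2.INTER_CUBIC))
for _ in range(4): env.read_camera("scene"); s=env.sense(); print(s["position"],s["ft_force"])
E
```

```text
t 3.425 pos [ 477.47 -240.2    37.13] F [1.07 0.57 0.09] open -0.0
tool y az 80.24016827251762 z [-0.  0. -1.]
s,w 1.2270706355814298 0.05945887523255389
shift [ 0.05 -1.23 14.13] turn [ 0.02 -0.05  0.04]
[ 477.75962027 -240.32568293   37.48503744] [0.65807337 0.68688437 0.78489921]
[ 477.84182487 -240.39562804   37.60349539] [ 0.32332634 -0.02237376 -0.3405285 ]
[ 477.899036   -240.45105272   37.67768648] [ 0.43557872 -0.67062127  0.02141046]
[ 477.93445559 -240.46964187   37.73508023] [ 0.79891639 -0.92911444 -0.59710673]
```

View pics/a3.png

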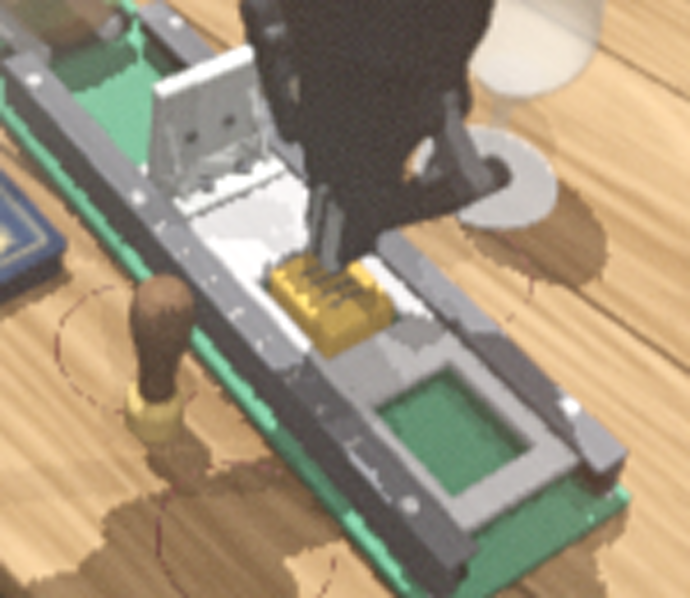

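Still no contact. The fingertip in the picture (near corner about (338,270)) is still above the catch, so I'll keep going down.

Request:
drive_tool --steps '[{"tx": 0,"ty": -1,"tz": 3,"ax": 0,"ay": 0,"az": 0},{"tx": 0,"ty": -1,"tz": 6,"ax": 0,"ay": 0,"az": 0},{"tx": 0,"ty": -1,"tz": 9,"ax": 0,"ay": 0,"az": 0},{"tx": 0,"ty": -1,"tz": 12,"ax": 0,"ay": 0,"az": 0},{"tx": 0,"ty": -1,"tz": 12,"ax": 0,"ay": 0,"az": 0}]'

```text
t: 4.3
position: [477.3, -241.1, 25.2]
tcp_rot: [-0.0, 0.085, 0.996, 0.0]
ft_force: [0.2, 0.3, -0.6]
opening: -0.002
```

```bash
cat > look.py <<'E'
from bench import env
import sys
from h import *
np.set_printoptions(suppress=True,precision=1)
C=np.array([477.2,-241.4]);a=np.radians(80.2);d=np.array([np.cos(a),np.sin(a)]);e=np.array([d[1],-d[0]])
c=env.read_camera("scene");P=cloud(c);q=env.sense();print(q["position"],q["ft_force"])
s=(P[...,:2]-C)@d;w=(P[...,:2]-C)@e;V=hsv(c)[...,2]
s1=float(sys.argv[1]) if len(sys.argv)>1 else 0
for z0 in range(16,80,4):
    m=(abs(s-s1)<30)&(abs(w)<16)&(abs(P[...,2]-z0)<2)&(V<110)
    if m.sum()>2:print(z0,m.sum(),"s",np.percentile(s[m],[3,50,97]),"w",np.percentile(w[m],[3,50,97]))
y=(hsv(c)[...,0]>15)&(hsv(c)[...,0]<35)&(hsv(c)[...,1]>110)&(abs(s)<25)&(abs(w)<25)
print("catch z",np.percentile(P[y][:,2],[50,90]),y.sum())
m=(P[...,2]>45)&(P[...,2]<90)&(abs(w)<26)&(s>65)&(s<180);print("upright rear s",np.percentile(s[m],[2,50,90]))
E
python3 look.py
```

```text
[ 477.5 -241.2   25.4] [-0.6 -0.4  0. ]
52 6 s [-12.2 -10.1  10.1] w [-8.9 -5.1  0.1]
56 10 s [-13.8  -4.8  11.8] w [-10.   -5.4   3.2]
60 16 s [-13.9 -11.8  -0. ] w [-10.5  -5.2   5.3]
64 16 s [-14.2 -11.1   0.1] w [-10.5  -5.5   3.6]
68 18 s [-14.1 -10.5  10.4] w [-10.   -5.3   4. ]
72 13 s [-13.8  -7.4   9.4] w [-10.2  -5.6   0.1]
76 12 s [-13.7  -8.9   7.4] w [-9.7 -6.1 -2.6]
catch z [38.  40.3] 275
upright rear s [76.8 87.2 90.8]
```

The tip is still at about z = 50 with the TCP reading 25, so there is a consistent offset of 22–24 mm. I'll continue in fine steps.

Request:
drive_tool --steps '[{"tx": 0,"ty": 0,"tz": 2,"ax": 0,"ay": 0,"az": 0},{"tx": 0,"ty": 0,"tz": 4,"ax": 0,"ay": 0,"az": 0},{"tx": 0,"ty": 0,"tz": 6,"ax": 0,"ay": 0,"az": 0},{"tx": 0,"ty": 0,"tz": 8,"ax": 0,"ay": 0,"az": 0},{"tx": 0,"ty": 0,"tz": 8,"ax": 0,"ay": 0,"az": 0}]'

```text
t: 4.97
position: [477.6, -241.4, 18.0]
tcp_rot: [-0.0, 0.085, 0.996, 0.0]
ft_force: [-2.6, 2.5, 5.4]
opening: 0.003
```

```bash
python3 look.py
```

```text
[ 477.6 -241.4   18. ] [-1.9  1.3  4.7]
36 3 s [-8.3 -8.1 -8.1] w [ 2.4  6.9 11.2]
44 5 s [-9.  -6.6  1.9] w [-9.1 -5.3 -4.7]
48 14 s [-13.6 -11.3   6.2] w [-8.4 -4.6  4.2]
52 13 s [-14.1  -8.2  11. ] w [-9.7 -5.1  4.3]
56 14 s [-14.4 -11.5  12.2] w [-9.7 -4.7  3.3]
60 17 s [-14.2 -11.7   0.2] w [-10.3  -4.4   5.5]
64 15 s [-14.7 -12.    5.3] w [-9.3 -5.3  1.3]
68 13 s [-13.5  -2.8  10.8] w [-10.   -5.9  -0.5]
72 15 s [-13.8  -7.9   3.9] w [-10.1  -5.7  -3.5]
76 12 s [-13.3   0.5   6.7] w [-10.5  -8.   -4.7]
catch z [36.4 38.5] 243
upright rear s [77.8 87.1 91.1]
```

Contact at TCP z≈18 with the 5 N preload of the catch. Pressing down about 16 mm.

Request:
drive_tool --steps '[{"tx": 0,"ty": 0,"tz": 3,"ax": 0,"ay": 0,"az": 0},{"tx": 0,"ty": 0,"tz": 6,"ax": 0,"ay": 0,"az": 0},{"tx": 0,"ty": 0,"tz": 9,"ax": 0,"ay": 0,"az": 0},{"tx": 0,"ty": 0,"tz": 12,"ax": 0,"ay": 0,"az": 0},{"tx": 0,"ty": 0,"tz": 14,"ax": 0,"ay": 0,"az": 0},{"tx": 0,"ty": 0,"tz": 16,"ax": 0,"ay": 0,"az": 0},{"tx": 0,"ty": 0,"tz": 16,"ax": 0,"ay": 0,"az": 0}]'

```text
t: 5.9
position: [477.7, -241.4, 2.6]
tcp_rot: [-0.0, 0.085, 0.996, 0.0]
ft_force: [-3.6, 3.9, 10.0]
opening: 0.003
```

```bash
python3 look.py
```

```text
[ 477.7 -241.4    2.6] [-2.8  1.8  9.7]
16 5 s [24.  25.3 25.8] w [-3.3  1.4  6.3]
24 4 s [-8.9 -8.1 16.7] w [-4.2  0.5  8.7]
28 7 s [-9.2 -1.1 28.6] w [-8.8 -4.4  9.5]
32 14 s [-12.9  -7.5  27.8] w [-8.5 -4.9  8.6]
36 19 s [-14.6 -11.6   5.8] w [-9.8 -3.7  6.7]
40 15 s [-14.2 -12.4  12.2] w [-9.3 -4.6  5.2]
44 16 s [-14.2  -9.5  12.6] w [-9.5 -4.9  4.4]
48 13 s [-14.   -9.3   9.6] w [-9.3 -4.3  1.7]
52 18 s [-13.9  -7.9  10.7] w [-9.3 -5.4 -0.8]
56 8 s [-13.6  -9.1   1.2] w [-9.7 -6.2 -3.7]
60 16 s [-12.2  -1.3   5.2] w [-10.1  -9.1  -4.9]
64 9 s [-15.3  -6.9   6.8] w [-11.1 -10.2  -5.6]
68 31 s [-26.9  -3.7  20.7] w [-11.5 -10.3  -4.7]
72 42 s [-28.2  -6.3  24.2] w [-11.4  -9.8   0.5]
76 67 s [-27.1 -13.2  26.5] w [-11.1  -7.6  10.6]
catch z [22.6 23.7] 106
upright rear s [79.2 87.2 91.5]
```

The catch is down (top at z≈23, clear of the plate's underside at 26). Now I'll push in +y with a little extra depth.

Request:
drive_tool --steps '[{"tx": 0,"ty": 2,"tz": 1,"ax": 0,"ay": 0,"az": 0},{"tx": 0,"ty": 5,"tz": 1,"ax": 0,"ay": 0,"az": 0},{"tx": 0,"ty": 8,"tz": 1,"ax": 0,"ay": 0,"az": 0},{"tx": 0,"ty": 11,"tz": 1,"ax": 0,"ay": 0,"az": 0},{"tx": 0,"ty": 14,"tz": 1,"ax": 0,"ay": 0,"az": 0},{"tx": 0,"ty": 17,"tz": 1,"ax": 0,"ay": 0,"az": 0},{"tx": 0,"ty": 20,"tz": 1,"ax": 0,"ay": 0,"az": 0},{"tx": 0,"ty": 20,"tz": 1,"ax": 0,"ay": 0,"az": 0}]'

```text
t: 6.95
position: [484.4, -226.3, 3.9]
tcp_rot: [0.004, 0.084, 0.996, -0.004]
ft_force: [-1.6, -6.1, 10.5]
opening: 0.002
```

```bash
python3 go.py 0 0 2; python3 look.py 20|egrep "catch|rear"
```

```text
t 6.95 pos [ 484.45 -226.31    3.88] F [-1.62 -6.07 10.55] open 0.002
tool y az 80.32847747953862 z [ 0.01 -0.01 -1.  ]
s,w 16.104742147125304 4.572657439280496
shift [  4.62 -16.08   1.96] turn [-0.43  0.46  0.13]
catch z [24.1 25.4] 166
upright rear s [82.5 90.4 93.9]
```

Request:
drive_tool --steps '[{"tx": 0,"ty": 0,"tz": 1.5,"ax": 0,"ay": 0,"az": 0},{"tx": 0,"ty": 0,"tz": 1.5,"ax": 0,"ay": 0,"az": 0}]'

```text
t: 7.25
position: [484.5, -226.3, 2.6]
tcp_rot: [0.004, 0.084, 0.996, -0.004]
ft_force: [-2.0, -5.9, 10.7]
opening: 0.003
```

```bash
python3 go.py 0 0 2; python3 look.py 20
python3 - <<'E'
from bench import env
import cv2,numpy as np
c=env.read_camera("scene"); im=c["pixels"][220:350,240:390,::-1]
cv2.imwrite("pics/a4.png",cv2.resize(im,(690,598),interpolation=cv2.INTER_CUBIC))
E
```

```text
t 7.25 pos [ 484.5  -226.35    2.56] F [-1.97 -5.93 10.73] open 0.003
tool y az 80.31138004969714 z [ 0.01 -0.01 -1.  ]
s,w 16.073538756375 4.626699262709541
shift [  4.66 -16.06   0.64] turn [-0.42  0.46  0.11]
[ 484.5 -226.3    2.5] [-2.2 -6.  11.6]
16 3 s [24.2 25.8 25.9] w [-3.  -2.1  1.8]
24 5 s [-7.4  7.2  8.1] w [ 3.8  6.9 11.7]
28 4 s [17.9 36.1 47.2] w [-4.1  5.6 14.4]
32 12 s [ 2.8 10.9 41.9] w [-5.6 -1.6 10.2]
36 17 s [ 2.   4.9 27.6] w [-5.3 -0.4 10.7]
40 18 s [ 1.9  5.  28.7] w [-5.8 -0.7 10.7]
44 13 s [ 2.5  5.2 23.8] w [-5.5 -1.5  5.7]
48 16 s [ 1.8  8.  28.1] w [-6.1 -1.2  5.5]
52 14 s [ 2.3 15.1 26.4] w [-6.  -3.2  0.9]
56 15 s [ 1.9  9.8 17. ] w [-6.  -2.5  1. ]
60 11 s [ 2.4 15.8 21.6] w [-5.6 -3.2 -1. ]
64 10 s [ 0.1  5.1 24.9] w [-7.2 -6.  -1.9]
68 22 s [-1.9 11.2 25.4] w [-9.  -7.1 -1.3]
72 35 s [-5.3 18.2 47.9] w [-8.7 -6.5 -1.8]
76 63 s [-9.1  5.5 45.5] w [-8.  -4.8 13. ]
catch z [22.7 23.9] 149
upright rear s [82.9 91.1 94.8]
```

View pics/a4.png

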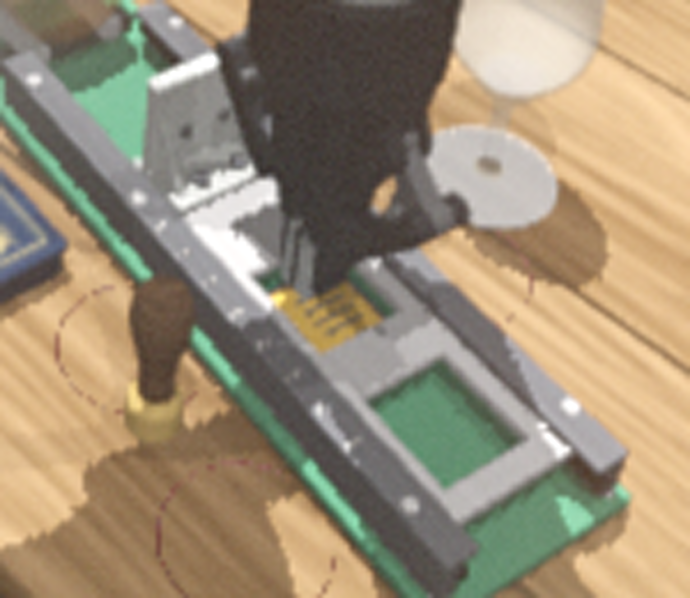

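The plate has slid a few mm and its rear edge already covers the catch (crop: catch (335,315) partly under the plate). The arm is compliant, lagging about 4 mm in y and drifting 4.6 mm sideways. I'll correct that with tx and push on.

Request:
drive_tool --steps '[{"tx": 1,"ty": 3,"tz": 0.5,"ax": 0,"ay": 0,"az": 0},{"tx": 2,"ty": 6,"tz": 1,"ax": 0,"ay": 0,"az": 0},{"tx": 3,"ty": 9,"tz": 1,"ax": 0,"ay": 0,"az": 0},{"tx": 4,"ty": 12,"tz": 1,"ax": 0,"ay": 0,"az": 0},{"tx": 4,"ty": 15,"tz": 1,"ax": 0,"ay": 0,"az": 0},{"tx": 4,"ty": 18,"tz": 1,"ax": 0,"ay": 0,"az": 0},{"tx": 4,"ty": 21,"tz": 1,"ax": 0,"ay": 0,"az": 0},{"tx": 4,"ty": 24,"tz": 1,"ax": 0,"ay": 0,"az": 0}]'

```text
t: 8.35
position: [487.2, -203.1, 2.2]
tcp_rot: [0.007, 0.085, 0.996, -0.005]
ft_force: [2.0, -9.0, 9.0]
opening: -0.001
```

```bash
python3 go.py 78.5 0 2; python3 look.py 40|egrep "catch|rear"
```

```text
t 8.35 pos [ 487.23 -203.11    2.21] F [ 2.   -9.05  8.95] open -0.001
tool y az 80.28270792449102 z [ 0.01 -0.01 -1.  ]
s,w 39.437613709961006 3.36305665945625
shift [ 3.3  39.07 -0.18] turn [-0.5   0.8   0.09]
catch z [24.9 26.6] 101
upright rear s [ 67.2 113.9 117. ]
```

Request:
drive_tool --steps '[{"tx": 1,"ty": 3,"tz": 0,"ax": 0,"ay": 0,"az": 0},{"tx": 2,"ty": 6,"tz": 0,"ax": 0,"ay": 0,"az": 0},{"tx": 2,"ty": 9,"tz": 0,"ax": 0,"ay": 0,"az": 0},{"tx": 2,"ty": 12,"tz": 0,"ax": 0,"ay": 0,"az": 0},{"tx": 2,"ty": 15,"tz": 0,"ax": 0,"ay": 0,"az": 0},{"tx": 2,"ty": 18,"tz": 0,"ax": 0,"ay": 0,"az": 0},{"tx": 2,"ty": 21,"tz": 0,"ax": 0,"ay": 0,"az": 0},{"tx": 2,"ty": 24,"tz": 0,"ax": 0,"ay": 0,"az": 0}]'

```text
t: 9.4
position: [491.0, -179.3, 2.3]
tcp_rot: [0.009, 0.085, 0.996, -0.005]
ft_force: [5.6, -7.8, 5.0]
opening: -0.001
```

```bash
python3 go.py 78.5 0 2; python3 look.py 63|egrep "catch|rear"
```

```text
t 9.4 pos [ 491.01 -179.32    2.33] F [ 5.63 -7.78  5.03] open -0.001
tool y az 80.25870090177821 z [ 0.02 -0.01 -1.  ]
s,w 63.523493390262416 3.0431638563563346
shift [ 3.03 14.98  0.15] turn [-0.49  1.02  0.06]
catch z [25.1 26.6] 211
upright rear s [ 66.4 137.5 140.1]
```

Request:
drive_tool --steps '[{"tx": 1,"ty": 3,"tz": 0,"ax": 0,"ay": 0,"az": 0},{"tx": 1,"ty": 6,"tz": 0,"ax": 0,"ay": 0,"az": 0},{"tx": 1,"ty": 9,"tz": 0,"ax": 0,"ay": 0,"az": 0},{"tx": 1,"ty": 12,"tz": 0,"ax": 0,"ay": 0,"az": 0},{"tx": 1,"ty": 14,"tz": 0,"ax": 0,"ay": 0,"az": 0}]'

```text
t: 10.07
position: [492.4, -165.1, 2.2]
tcp_rot: [0.008, 0.085, 0.996, -0.005]
ft_force: [5.1, -8.2, 5.7]
opening: -0.0
```

```bash
python3 go.py 84 0 2; python3 look.py 78|egrep "catch|rear"
```

```text
t 10.075 pos [ 492.42 -165.1     2.24] F [ 5.11 -8.16  5.67] open -0.0
tool y az 80.2667922285587 z [ 0.02 -0.01 -1.  ]
s,w 77.78125884431756 2.0093612416592057
shift [2.01 6.22 0.16] turn [-0.47  1.02  0.07]
catch z [25.4 27. ] 298
upright rear s [ 66.3 151.  154.3]
```

Travel is about 63 mm. I'll finish in small increments.

Request:
drive_tool --steps '[{"tx": 0,"ty": 1,"tz": 0,"ax": 0,"ay": 0,"az": 0},{"tx": 0,"ty": 2,"tz": 0,"ax": 0,"ay": 0,"az": 0},{"tx": 0,"ty": 3,"tz": 0,"ax": 0,"ay": 0,"az": 0},{"tx": 0,"ty": 3,"tz": 0,"ax": 0,"ay": 0,"az": 0}]'

```text
t: 10.62
position: [486.8, -157.6, -1.0]
tcp_rot: [0.002, 0.085, 0.996, -0.001]
ft_force: [3.2, -4.6, 4.8]
opening: -0.003
```

```bash
python3 go.py 84 0 2; python3 look.py 78|egrep "catch|rear"
```

```text
t 10.625 pos [ 486.84 -157.59   -1.03] F [ 3.15 -4.6   4.8 ] open -0.003
tool y az 80.26016770201755 z [ 0. -0. -1.]
s,w 84.23091125925465 -4.7670687219683785
shift [-4.78 -0.24 -3.01] turn [-0.1   0.22  0.06]
catch z [39.  40.6] 350
upright rear s [ 67.6 112.7 161.1]
```

The catch has sprung up to z≈40 and the side load is released. I'll back off, lift, and look.

Request:
drive_tool --steps '[{"tx": -3,"ty": -3,"tz": 0,"ax": 0,"ay": 0,"az": 0},{"tx": -5,"ty": -5,"tz": 0,"ax": 0,"ay": 0,"az": 0},{"tx": -5,"ty": -5,"tz": -8,"ax": 0,"ay": 0,"az": 0},{"tx": -5,"ty": -5,"tz": -25,"ax": 0,"ay": 0,"az": 0},{"tx": -5,"ty": -5,"tz": -55,"ax": 0,"ay": 0,"az": 0},{"tx": -5,"ty": -5,"tz": -90,"ax": 0,"ay": 0,"az": 0},{"tx": -5,"ty": -5,"tz": -120,"ax": 0,"ay": 0,"az": 0}]'

```text
t: 11.55
position: [489.6, -162.2, 120.7]
tcp_rot: [0.001, 0.085, 0.996, -0.0]
ft_force: [0.8, -0.3, 0.6]
opening: 0.0
```

```bash
python3 go.py 470 0 120; python3 look.py 78|egrep "catch|rear"
python3 - <<'E'
from bench import env
import cv2,numpy as np
from h import *
c=env.read_camera("scene"); im=c["pixels"][150:350,190:390,::-1]
cv2.imwrite("pics/a5.png",cv2.resize(im,(598,598),interpolation=cv2.INTER_CUBIC))
E
```

```text
t 11.55 pos [ 489.64 -162.2   120.75] F [ 0.79 -0.34  0.64] open 0.0
tool y az 80.2518281742189 z [ 0. -0. -1.]
s,w 80.16558090841227 -1.2211747882387973
shift [ -1.57 389.83   0.6 ] turn [-0.02  0.11  0.05]
catch z [39.  40.5] 349
upright rear s [150.2 160.2 163.4]
```

View pics/a5.png

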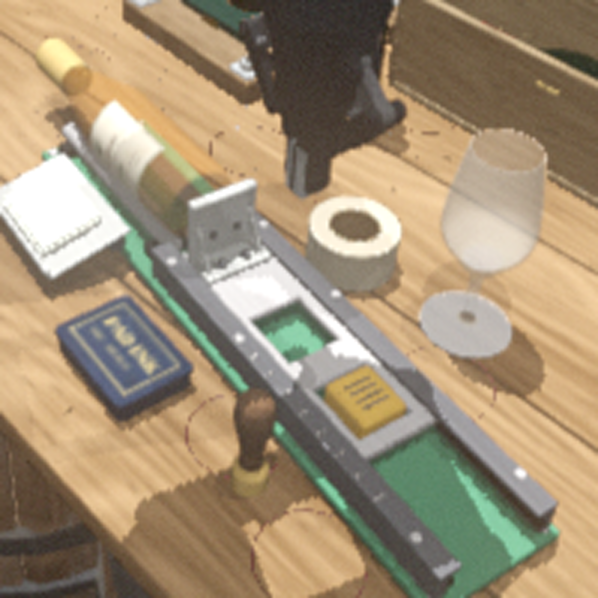

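The catch sits up in the second window at crop (368,400), and the reel, glass, stamp and tin are unmoved. Next I move past the capsule end, which is at s≈436.

Request:
drive_tool --steps '[{"tx": 0,"ty": 40,"tz": 0,"ax": 0,"ay": 0,"az": 0},{"tx": 0,"ty": 100,"tz": 0,"ax": 0,"ay": 0,"az": 0},{"tx": 0,"ty": 160,"tz": 0,"ax": 0,"ay": 0,"az": 0},{"tx": 0,"ty": 220,"tz": 0,"ax": 0,"ay": 0,"az": 0},{"tx": 0,"ty": 280,"tz": 0,"ax": 0,"ay": 0,"az": 0},{"tx": 0,"ty": 340,"tz": 0,"ax": 0,"ay": 0,"az": 0},{"tx": 0,"ty": 385,"tz": 0,"ax": 0,"ay": 0,"az": 0},{"tx": 0,"ty": 400,"tz": 0,"ax": 0,"ay": 0,"az": 0}]'

```text
t: 12.65
position: [556.3, 234.4, 117.5]
tcp_rot: [-0.0, 0.083, 0.997, -0.0]
ft_force: [0.5, 0.1, 0.3]
opening: 0.003
```

```bash
python3 go.py 480 -2 20
```

```text
t 12.65 pos [556.31 234.41 117.5 ] F [0.45 0.07 0.3 ] open 0.003
tool y az 80.42815169011575 z [-0. -0. -1.]
s,w 482.33449490708824 -3.029427469635318
shift [-1.12 -2.32 97.5 ] turn [-0.01 -0.06  0.23]
```

Request:
drive_tool --steps '[{"tx": -0.5,"ty": 0,"tz": 25,"ax": 0,"ay": 0,"az": 0},{"tx": -1,"ty": 0,"tz": 55,"ax": 0,"ay": 0,"az": 0},{"tx": -1,"ty": 0,"tz": 80,"ax": 0,"ay": 0,"az": 0},{"tx": -1,"ty": 0,"tz": 97,"ax": 0,"ay": 0,"az": 0},{"tx": -1,"ty": 0,"tz": 97,"ax": 0,"ay": 0,"az": 0}]'

```text
t: 13.28
position: [556.3, 230.7, 19.2]
tcp_rot: [-0.002, 0.085, 0.996, -0.001]
ft_force: [0.2, -0.0, -0.4]
opening: -0.001
```

```bash
python3 go.py 455 -2 20
cat > look2.py <<'E'
from bench import env
import sys
from h import *
np.set_printoptions(suppress=True,precision=1)
C=np.array([477.2,-241.4]);a=np.radians(80.2);d=np.array([np.cos(a),np.sin(a)]);e=np.array([d[1],-d[0]])
for n in ("top","scene"):
    c=env.read_camera(n);P=cloud(c);H=hsv(c);s=(P[...,:2]-C)@d;w=(P[...,:2]-C)@e;Z=P[...,2]
    y=(H[...,0]>15)&(H[...,0]<35)&(H[...,1]>90)&(H[...,2]>90)&(abs(w)<25)&(s>360)&(s<455)&(Z>45)
    if y.sum()>20: print(n,"caps s",np.percentile(s[y],[2,50,98]),"w",np.percentile(w[y],[2,50,98]),"z",np.percentile(Z[y],[5,97]),y.sum())
    f=(s>420)&(s<520)&(abs(w)<20)&(H[...,2]<90)&(Z>25)
    for z0 in range(35,80,8):
        m=f&(abs(Z-z0)<4)
        if m.sum()>3:print("  fing",z0,"s",np.percentile(s[m],[3,97]),"w",np.percentile(w[m],[3,97]))
    if len(sys.argv)>1 and n=="scene":
        cv2.imwrite(sys.argv[1],cv2.resize(c["pixels"][130:280,170:340,::-1],(680,600),interpolation=cv2.INTER_CUBIC))
    # gap: bottle foot vs pad
    g=(abs(w)<12)&(Z>75)&(s>150)&(s<300)
    print(n,"top strip s hist",np.histogram(s[g],bins=np.arange(150,230,4))[0])
E
python3 look2.py pics/a6.png
```

```text
t 13.275 pos [556.26 230.71  19.23] F [ 0.24 -0.01 -0.42] open -0.001
tool y az 80.20439342754365 z [-0. -0. -1.]
s,w 478.6758206047942 -2.4482988869285394
shift [ -0.44 -23.68  -0.72] turn [-0.11 -0.21  0.  ]
top caps s [386.8 408.3 432. ] w [-13.6  -1.9  13.4] z [58.9 68.8] 219
  fing 59 s [422.4 436.9] w [-16.4   5.2]
top top strip s hist [ 0  0  5 19 15  2  0  0  0  0 11 20 17 16 18 19 17 18 19]
scene caps s [362.7 402.7 436.8] w [-14.7  -6.4  11.7] z [50.8 70.9] 215
  fing 51 s [464.  471.9] w [-7.2  4.6]
  fing 59 s [464.  467.3] w [-6.8  4.7]
  fing 67 s [464.3 474.3] w [-6.3  4.5]
  fing 75 s [463.6 474.9] w [-9.3  3. ]
scene top strip s hist [ 0  0 41 13  4  0  0  0  0  1 33 18 12 13 13 13 14 11  9]
```

View pics/a6.png

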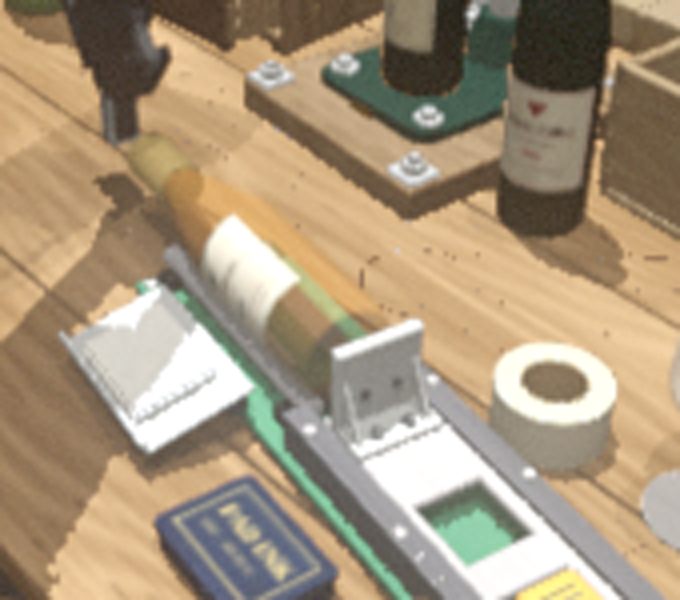

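The shut finger stands in front of the capsule end with a gap of about 27 mm. The bottle's foot is about 18 mm from the pad. Approaching slowly.

Request:
drive_tool --steps '[{"tx": -1,"ty": -5,"tz": 0,"ax": 0,"ay": 0,"az": 0},{"tx": -1,"ty": -11,"tz": 0,"ax": 0,"ay": 0,"az": 0},{"tx": -1,"ty": -17,"tz": 0,"ax": 0,"ay": 0,"az": 0},{"tx": -1,"ty": -21,"tz": 0,"ax": 0,"ay": 0,"az": 0},{"tx": -1,"ty": -24,"tz": 0,"ax": 0,"ay": 0,"az": 0},{"tx": -1,"ty": -26,"tz": 0,"ax": 0,"ay": 0,"az": 0},{"tx": -1,"ty": -28,"tz": 0,"ax": 0,"ay": 0,"az": 0},{"tx": -1,"ty": -30,"tz": 0,"ax": 0,"ay": 0,"az": 0}]'

```text
t: 14.38
position: [555.0, 204.0, 21.9]
tcp_rot: [0.001, 0.085, 0.996, 0.002]
ft_force: [1.4, 5.6, 1.0]
opening: 0.002
```

```bash
python3 go.py 455 -2 20; python3 look2.py
```

```text
t 14.375 pos [554.99 204.    21.9 ] F [1.37 5.55 0.99] open 0.002
tool y az 80.21051682647555 z [ 0.  0. -1.]
s,w 452.1431386281683 0.8394152527014024
shift [2.84 2.85 1.9 ] turn [0.22 0.11 0.01]
top caps s [384.3 394.8 414.8] w [-13.1  -5.3  13. ] z [59.3 68. ] 105
top top strip s hist [ 0  0  5 19 14  2  0  0  0  4 16 20 17 18 18 18 18 17 20]
scene caps s [362.9 401.2 435. ] w [-14.3  -5.4  13.9] z [ 49.9 106.3] 225
  fing 67 s [436.2 442.1] w [-4.5  7.1]
  fing 75 s [437.3 446.6] w [-7.6  7.4]
scene top strip s hist [ 0  0 38 13  6  0  0  0  0 21 19 13 16 13 12 11 15 13 12]
```

Request:
drive_tool --steps '[{"tx": 1,"ty": -1.5,"tz": 0,"ax": 0,"ay": 0,"az": 0},{"tx": 1,"ty": -3,"tz": 0,"ax": 0,"ay": 0,"az": 0},{"tx": 1,"ty": -4.5,"tz": 0,"ax": 0,"ay": 0,"az": 0},{"tx": 1,"ty": -6,"tz": 0,"ax": 0,"ay": 0,"az": 0},{"tx": 1,"ty": -7.5,"tz": 0,"ax": 0,"ay": 0,"az": 0},{"tx": 1,"ty": -9,"tz": 0,"ax": 0,"ay": 0,"az": 0},{"tx": 1,"ty": -10.5,"tz": 0,"ax": 0,"ay": 0,"az": 0}]'

```text
t: 15.35
position: [552.1, 193.6, 21.8]
tcp_rot: [0.001, 0.085, 0.996, 0.001]
ft_force: [1.1, 4.4, 0.4]
opening: -0.002
```

```bash
python3 go.py 436 -2 20; python3 look2.py|grep strip
```

```text
t 15.35 pos [552.12 193.56  21.75] F [1.15 4.42 0.43] open -0.002
tool y az 80.22824622443108 z [ 0.  0. -1.]
s,w 441.3611441984378 -0.2058561448473208
shift [ 1.8  -5.37  1.73] turn [0.18 0.11 0.03]
top top strip s hist [ 0  0  5 19 15  1  1 13 19 17 18 21 17 18 18 19 18 17 19]
scene top strip s hist [ 0  0 42 14  3  0  9 30 16 14 12 14 11 15 14 12 13 13 14]
```

Request:
drive_tool --steps '[{"tx": 0,"ty": -1,"tz": 0,"ax": 0,"ay": 0,"az": 0},{"tx": 0,"ty": -2,"tz": 0,"ax": 0,"ay": 0,"az": 0},{"tx": 0,"ty": -3,"tz": 0,"ax": 0,"ay": 0,"az": 0},{"tx": 0,"ty": -4,"tz": 0,"ax": 0,"ay": 0,"az": 0}]'

```text
t: 15.95
position: [551.3, 189.4, 21.6]
tcp_rot: [0.001, 0.085, 0.996, 0.001]
ft_force: [1.0, 5.7, 0.8]
opening: 0.001
```

```bash
python3 go.py 436 -2 20; python3 look2.py|grep strip
```

```text
t 15.95 pos [551.26 189.45  21.63] F [1.03 5.67 0.79] open 0.001
tool y az 80.23028704631517 z [ 0.  0. -1.]
s,w 437.1660533270275 -0.35185234101538665
shift [ 1.65 -1.17  1.62] turn [0.15 0.09 0.03]
top top strip s hist [ 0  0  7 18 17  0 14 18 19 18 17 20 18 17 17 20 18 18 20]
scene top strip s hist [ 0  0 41 13  5  5 25 16 14 13 18 11 13 11 17 10 16 12 14]
```

Request:
drive_tool --steps '[{"tx": 0,"ty": -0.7,"tz": 0,"ax": 0,"ay": 0,"az": 0},{"tx": 0,"ty": -1.4,"tz": 0,"ax": 0,"ay": 0,"az": 0},{"tx": 0,"ty": -2,"tz": 0,"ax": 0,"ay": 0,"az": 0}]'

```text
t: 16.42
position: [551.1, 187.9, 21.7]
tcp_rot: [0.001, 0.085, 0.996, 0.002]
ft_force: [1.5, 5.8, -0.2]
opening: 0.003
```

```bash
python3 go.py 436 -2 20; python3 look2.py|grep strip
```

```text
t 16.425 pos [551.08 187.85  21.75] F [ 1.48  5.84 -0.16] open 0.003
tool y az 80.2199455221636 z [ 0.  0. -1.]
s,w 435.56425755167834 -0.2646996850114188
shift [1.74 0.43 1.75] turn [0.19 0.1  0.02]
top top strip s hist [ 0  0 13 18 12  5 17 19 19 17 19 20 16 17 19 18 18 16 20]
scene top strip s hist [ 0  8 37 11  0 15 23 15 13 14 14 11 15 12 10 17 13 11 11]
```

The upright shows a slight shift backward, so the bottle is probably taking up the stop's play. Continuing gently until the force rises.

Request:
drive_tool --steps '[{"tx": 0,"ty": -0.7,"tz": 0,"ax": 0,"ay": 0,"az": 0},{"tx": 0,"ty": -1.4,"tz": 0,"ax": 0,"ay": 0,"az": 0},{"tx": 0,"ty": -2,"tz": 0,"ax": 0,"ay": 0,"az": 0}]'

```text
t: 16.9
position: [550.8, 185.9, 21.7]
tcp_rot: [0.001, 0.085, 0.996, 0.002]
ft_force: [1.3, 6.6, 0.1]
opening: 0.002
```

```bash
python3 go.py 436 -2 20; python3 look2.py|grep strip
```

```text
t 16.9 pos [550.77 185.87  21.75] F [1.33 6.64 0.1 ] open 0.002
tool y az 80.22013315141521 z [ 0.  0. -1.]
s,w 433.5564715158852 -0.23042136339746178
shift [1.77 2.44 1.75] turn [0.19 0.1  0.02]
top top strip s hist [ 0  5 18 18  5 16 17 18 20 16 17 19 18 18 19 19 18 17 19]
scene top strip s hist [ 0 35 18  3  3 25 16 16 15 10 16 11 17 11 15 12 12 11 15]
```

The force has risen by about 2 N and the upright moves with the bottle, so the foot is against the pad. Retreating.

Request:
drive_tool --steps '[{"tx": 0,"ty": 5,"tz": 0,"ax": 0,"ay": 0,"az": 0},{"tx": 0,"ty": 15,"tz": 0,"ax": 0,"ay": 0,"az": 0},{"tx": 0,"ty": 35,"tz": 0,"ax": 0,"ay": 0,"az": 0},{"tx": 0,"ty": 55,"tz": 0,"ax": 0,"ay": 0,"az": 0},{"tx": 0,"ty": 70,"tz": -20,"ax": 0,"ay": 0,"az": 0},{"tx": 0,"ty": 75,"tz": -60,"ax": 0,"ay": 0,"az": 0},{"tx": 0,"ty": 75,"tz": -110,"ax": 0,"ay": 0,"az": 0},{"tx": 0,"ty": 75,"tz": -150,"ax": 0,"ay": 0,"az": 0}]'

```text
t: 18.0
position: [563.0, 259.6, 173.4]
tcp_rot: [0.001, 0.084, 0.996, 0.0]
ft_force: [0.9, 0.1, -0.7]
opening: -0.0
```

```bash
python3 look.py | egrep "catch|rear"; python3 look2.py pics/a7.png|egrep "strip|caps"
python3 - <<'E'
from bench import env
import cv2
from h import *
c=env.read_camera("top");i=cv2.resize(c["pixels"][170:280,170:430,::-1],(680,288),interpolation=cv2.INTER_CUBIC)
d=env.read_camera("scene");j=cv2.resize(d["pixels"][170:350,200:390,::-1],(330,313),interpolation=cv2.INTER_CUBIC)
b=np.zeros((600,680,3),np.uint8);b[:288]=i;b[287:600,:330]=j
k=cv2.resize(d["pixels"][215:265,230:290,::-1],(350,290),interpolation=cv2.INTER_CUBIC);b[300:590,330:]=k
cv2.imwrite("pics/a8.png",b)
# moved objects check
C=np.array([478,-240.]);a=np.radians(80);dd=np.array([np.cos(a),np.sin(a)]);e=np.array([dd[1],-dd[0]])
for n,cc in(("top",c),("scene",d)):
    o=dict(np.load(f"pics/{n}0.npz"))
    for nm,s0,s1,w0,w1 in(("stamp",-15,28,-100,-60),("glass",0,72,90,162),("reel",92,170,60,138),("pad",78,174,-136,-64)):
        r=[]
        for x in(o,cc):
            P=cloud(x);s=(P[...,:2]-C)@dd;w=(P[...,:2]-C)@e;m=(s>s0)&(s<s1)&(w>w0)&(w<w1)&(P[...,2]>10);r+=[s[m].mean(),w[m].mean()]
        print(n,nm,np.round(r,1))
E
```

```text
catch z [38.6 40.3] 292
upright rear s [148.  157.  174.8]
top caps s [367.8 393.  418. ] w [-14.2  -1.7  12.9] z [58.6 69.1] 257
top top strip s hist [ 0  6 16 15  1 14 18 17 21 16 17 21 17 17 20 19 19 19 19]
scene caps s [361.  389.2 416. ] w [-14.7  -6.6  11.1] z [50.1 67.3] 179
scene top strip s hist [ 0 38 15  4  2 27 16 17 11 16 12 14 14 13 13 12 13 11 14]
top stamp [ 10.  -80.9  10.  -81. ]
top glass [ 37.7 126.8  37.8 126.8]
top reel [132.9  96.5 133.   96.8]
top pad [ 126.8 -101.2  126.8 -101.2]
scene stamp [  1.4 -82.    1.4 -82. ]
scene glass [ 28.6 119.4  28.6 119.3]
scene reel [125.3  97.2 125.6  95.7]
scene pad [ 122.1 -100.6  121.9 -100.7]
```

View pics/a8.png

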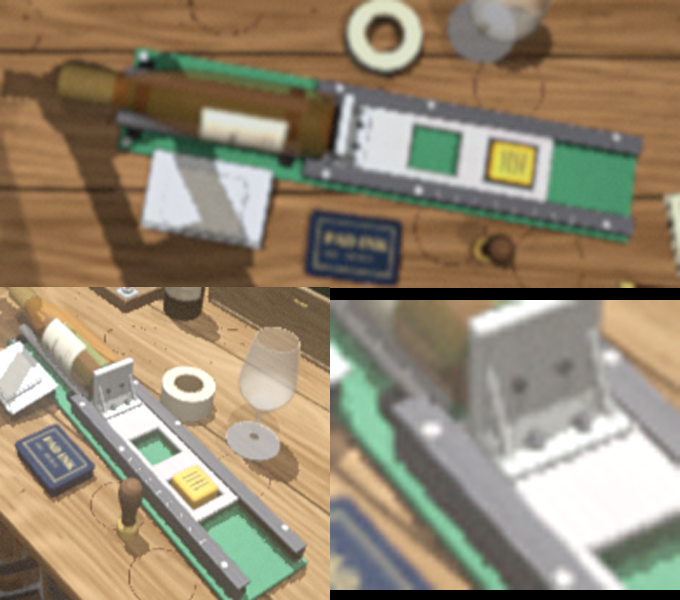

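The final view shows the catch up in the second window (top crop (512,162)), the bottle's foot against the pad at (340,125), the hand clear and the other objects unmoved.

```bash
python3 -c "
from bench import env
print(env.job_done(), env.sense()['t'])"
```

```text
the job is handed in; nothing more can be done
the job is handed in; nothing more can be done
```

The stop is locked in its second window and the bottle's foot rests against the rubber pad. I handed the job in at about 18 s, with the hand clear.

- **Stop:** I pressed the catch down with the shut fingertips and slid the plate about 70 mm towards the bottle. The catch sprang up by itself, and its top read about z = 40 mm again in the last check.
- **Bottle:** I pushed it about 18 mm on the capsule end only, with at most about 7 N. Over the last few millimetres the force rose by about 2 N and the stop's upright moved back with the bottle, taking up its play. I took that as contact with the pad.
- **Other objects:** the glass, ink pad tin and stamp are within 0.3 mm of where they were. One camera shows the reel 1.5 mm off and the other 0.3 mm. I take this as a change in occlusion, since nothing went near the reel.

**What disagreed:**
- The real fingertips were about 22 mm above the reported TCP height, so I found the catch by contact force instead.
- The arm gave way 4–5 mm sideways and tilted about 1° while sliding the plate. I corrected for the sideways drift as I went.
- I did not measure the foot-to-pad contact directly. It rests on the force rise and the stop moving with the bottle. I did not push until the play was fully used up.

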